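# Latch the shelf stops on both sides of an instrument case

### The job

The instrument case on the blue shelf must be kept from sliding about: with a fingertip, push the sliding stop at each end of the rail inward, towards the case, until its sprung pin drops into the notch of its catch, and leave both stops latched there, not pushed past. Only push: do not pinch or lift anything or pull up the pins, and leave the case and the other things where they stand.

Things in the scene. Friction and masses are not known exactly. Their poses are not given: they have to be found in the camera images.
- shelf: fixed blue steel deck on the table, 300 (x) by 600 (y) by 30 mm high. Origin: centre of its underside, at table height; x to its rear, away from the robot, y left along the rail, z up. Along its front runs an aluminium rail (centre line at x = -100 mm, top 42 mm high) and before it a dark strip (x = -130 mm, top 36 mm high) carrying the two catches.
- stop_left (a joint): travel of the left stop, m: 0 at the rail's outer (+y) end, growing inward (shelf -y), at most 0.165; starts at 0 to 0.04, unlatched. An aluminium carriage 46 mm long with an upright push tab at its outer end and a thin steel blade reaching 150 mm back over the deck. Slides at about 2 N; 3 to 6 N up the catch's ramp; some 11 to 24 N forces it out of the notch, either way.
- push_left (a point): centre of the outer face (facing shelf +y) of the left stop's tab, 85 mm above the table. The face is 40 mm wide (x) and reaches 25 mm above and below this point; the tab is 15 mm thick (y). The pin lies 23 mm inward of the face along y and 30 mm nearer the robot.
- pin_left (a joint): lift of the left stop's sprung pin, m: 0 down (on the plain strip or in the notch), about 0.004 on a crest of the catch, 0.014 if pulled up. It stands in a bracket on the carriage's front, with a black knob 16 mm across, top about 75 mm above the table. Not to be pulled.
- nose_left (a point): lowest point of the left stop's sprung pin (8 mm across, round nose); moves with the stop, and up and down with the pin.
- notch_left (a point): bottom centre of the notch of the left catch, a fixed steel piece 40 mm long (y), 20 mm wide: 20 degree ramps to two 4 mm high crests 16 mm apart, the notch between. Axes as the shelf's. 110 to 140 mm +y of the shelf's middle, different each time. Latched: pin down with its nose at this point (within 4 mm along y).
- stop_right (a joint): travel of the right stop, m: 0 at the rail's outer (-y) end, growing inward (shelf +y), at most 0.165; starts at 0 to 0.04, unlatched. An aluminium carriage 46 mm long with an upright push tab at its outer end and a thin steel blade reaching 150 mm back over the deck. Slides at about 2 N; 3 to 6 N up the catch's ramp; some 11 to 24 N forces it out of the notch, either way.
- push_right (a point): centre of the outer face (facing shelf -y) of the right stop's tab, 85 mm above the table. The face is 40 mm wide (x) and reaches 25 mm above and below this point; the tab is 15 mm thick (y). The pin lies 23 mm inward of the face along y and 30 mm nearer the robot.
- pin_right (a joint): lift of the right stop's sprung pin, m: 0 down (on the plain strip or in the notch), about 0.004 on a crest of the catch, 0.014 if pulled up. It stands in a bracket on the carriage's front, with a black knob 16 mm across, top about 75 mm above the table. Not to be pulled.
- nose_right (a point): lowest point of the right stop's sprung pin (8 mm across, round nose); moves with the stop, and up and down with the pin.
- notch_right (a point): bottom centre of the notch of the right catch, a fixed steel piece 40 mm long (y), 20 mm wide: 20 degree ramps to two 4 mm high crests 16 mm apart, the notch between. Axes as the shelf's. 110 to 140 mm -y of the shelf's middle, different each time. Latched: pin down with its nose at this point (within 4 mm along y).
- case_mid (a point): centre (half-way up) of the instrument case between the two stops: grey with an orange lid, 114 (x) by 184 (y) by 75 mm, with a flat black handle on its lid up to 83 mm above the deck, about 0.8 kg, loose on the deck. The latched blades leave it some 20 to 70 mm of room at each end. Not to be moved.
- coupling_mid (a point): centre of an aluminium coupling ring, 52 mm across and 40 mm high, loose on the rear of the deck
- can_mid (a point): centre of a spray can, 44 mm across and 110 mm high, loose on the rear of the deck
- radio_mid (a point): middle of the body of a black hand radio standing on the table beyond the shelf, 34 by 56 by 110 mm plus a 45 mm stub aerial
- torch_mid (a point): middle of a yellow torch lying on the table in front of the shelf, about 175 mm long and 40 mm high
- wrench_mid (a point): point near the middle of a steel wrench lying on the table beyond the shelf
- mug_mid (a point): centre of a white mug on the table beyond the shelf, 76 mm across, 90 mm high

How it is judged:
By the outcome, as a careful person would: the job done as asked, in the order asked, and still so for the second after the job is handed in, with the robot touching nothing.
It also fails if it takes over 54 s, if anything falls off the work surface, if the arm or the gripper's body presses on something with over 40 N, if the wrist force passes 120 N, or if a joint passes its speed limit or range.

### The arm

A 7-joint arm with a two-finger parallel gripper is mounted at the origin on the work surface. World frame = base frame: x ahead of the robot, y to its left, z up, the work surface at z = 0. Lengths are in m, angles in rad, forces in N, time in s.
With the tool pointing down it reaches from about 0.4 to 0.85 m from the base axis. Payload 10.4 kg.
Tool frame: the origin (TCP) lies between the finger pads; the fingertips stand 11 mm ahead of it and the grasp point (between the pads) lies 8 mm behind it (r.tcp_to_tips is the distance from the TCP to the fingertips, in m); z points along the fingers, y is the line along which they close (so a half turn about z gives the same grasp; the last joint's range is limited). The gripper opens to 87 mm and grips with 3 to 60 N. Pads are 19 mm wide; open, the fingers measure 117 mm over their backs; the gripper's body (75 mm by 190 mm) begins 51 mm behind the grasp point.
Start: joints at [1.274, 0.332, -0.065, 1.46, 0.022, 1.35, -0.088], TCP at [0.169, -0.602, 0.234] pointing down, gripper open.
Joint ranges: [-2.6, 2.6], [-0.5, 2.12], [-1.47, 1.34], [0.16, 2.42], [-1.27, 4.41], [0.06, 2.06], [-2.6, 2.6]. Speed limits (rad/s): [2.22, 2.22, 2.79, 2.79, 3.14, 3.14, 3.14].

### API

Orientations are given as a unit quaternion [x, y, z, w].
In Python, from bench import r gives the robot as it stands. The module is installed in compiled form; this text tells all that it offers.
- The arm moves only by the shell command python3 -m crank 'ROWS' [FORCE]. ROWS is JSON, a list of rows, each an object of numbers: "claw": the closure, from -1 (fully open) to 1 (shut); "dx", "dy", "dz": the shift along the tool's x, y, z each as a share of 3 cm, from -1 to 1; "ax", "ay", "az": the turn, a rotation vector about the tool's x, y, z each as a share of 6 degrees, from -1 to 1. A call has 1 to 8 rows; each row shifts and turns the commanded pose from where the row before left it, along the tool's axes as they then stand; what a row does not reach is not made up. A row lasts 1/12 s, in which the tool goes at most 41.7 mm and 7.16 degrees, less where a joint would pass 70% of its speed; a pose out of reach is approached as far as the arm can. A call with a number of a shift or a turn outside -1 to 1 is refused whole. A call with a gripper value outside its range is refused whole. The fingers move at their own pace and stop on an object; FORCE is the grip in N (left out, the last holds). Time passes only in rows, so rows that do not move let the fingers close. It gives the time, the measured TCP pose, the force, the opening and the grip force at its end, in the units of the state.
- r.read_state(): the state, without advancing time (a new reading comes with each control period).
- r.camera(name): name is "scene" or "top" or "wrist"; returns a dict with "color" (420x560x3 uint8, red, green, blue), "mtx" (3x3 intrinsics, pixels), "R" (3x3) and "t" (3): a world point X has camera coordinates R X + t; the wrist camera has in their place "hand_eye" (4x4, takes a point from camera to tool coordinates, whose origin is the TCP and whose axes are the flange's). Camera axes: x right, y down, z forward; pixel columns grow to the right and rows downward; lengths in m; the calibration is good to about 2 mm. A picture is of the moment at which its call begins: read the wrist's pose just before it. There is no depth.
- r.close_job(): hands the job in; it is judged then, once.
The state is a dict: "time": time; "joint_positions": joint angles; "joint_vel": joint speeds; "joint_torque": joint torques, N m; "ee_pos": TCP position; "eef_rot": TCP orientation; "ft_force": force on the tool from outside, world axes, zero at the start; "torque": the same for the moment, N m; "width": finger opening in m; "grip_force": force on a finger pad.
Only numpy, scipy, OpenCV 4.12 (cv2) and the standard library are available. Lean on these libraries where they do the work, as an engineer would, in place of code of your own. Each camera call takes 0.05 s, during which the arm holds its last target. There are 200 camera calls.

## Working session

There is one attempt and no reset: what is moved stays moved. The work goes in short steps, Python scripts to look and compute and a shell command to move; the robot and the scene stay as the last step left them, time stands still between calls to the robot, and variables do not carry over. Pictures are saved under pics/ and viewed, at most 10 in all, crops included, and the job is handed in when it is done.

```bash
mkdir -p pics; python3 - <<'E'
from bench import r
import cv2,numpy as np
s=r.read_state();print(s)
for n in("top","scene"):
    c=r.camera(n);cv2.imwrite(f"pics/{n}0.png",c["color"][:,:,::-1]);print(n,c["mtx"].tolist(),c["R"].tolist(),c["t"])
    np.savez(n+".npz",**{k:np.array(c[k]) for k in("color","mtx","R","t")})
E
```

```text
{'time': 0.0, 'joint_positions': array([ 1.27439498,  0.33287803, -0.06472358,  1.46094851,  0.02162895,
        1.34989339, -0.08851145]), 'joint_vel': array([ 4.88105293e-04, -5.87939567e-05,  5.69441206e-04, -1.12216490e-03,
       -2.09826830e-04, -2.68181702e-05,  4.48606540e-05]), 'joint_torque': array([-4.27491577e-04, -6.23266625e+01,  2.42836325e-02, -3.89897060e+01,
       -6.13914547e-02,  3.99952219e-02,  1.92689217e-04]), 'ee_pos': array([ 0.1688939 , -0.60135932,  0.23274672]), 'eef_rot': array([ 9.90640859e-01,  1.36492406e-01, -1.40478124e-04, -7.01336139e-04]), 'ft_force': array([-0.02658569, -0.4674658 , -0.18922433]), 'torque': array([-0.0192961 , -0.00442547, -0.0735488 ]), 'grip_force': 0.0, 'width': 0.08678509145822443}
top [[455.12032128506286, 0.0, 284.47223112208695], [0.0, 455.12032128506286, 209.40425419906856], [0.0, 0.0, 1.0]] [[0.021859979471487406, -0.9997309933531385, -0.0077512725828161695], [-0.9823734896573602, -0.02003947013209518, -0.18585140961328675], [0.18564608295336313, 0.011677352695359999, -0.9825472870646487]] [0.00760552 0.57836142 0.87161757]
scene [[507.268537725177, 0.0, 273.6084258282558], [0.0, 507.268537725177, 217.3431455795326], [0.0, 0.0, 1.0]] [[-0.3038979320486691, 0.952553333544791, 0.01697626723541515], [0.5506936757506076, 0.190175394490979, -0.8127544492763389], [-0.777420428330017, -0.23764567339403914, -0.5823590057106238]] [ 0.15213202 -0.27622899  1.71565285]
```

View pics/top0.png

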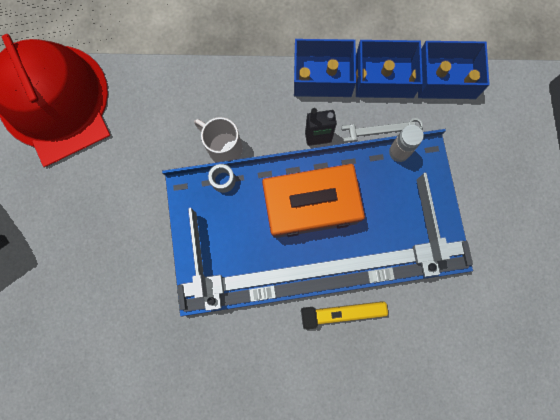

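View pics/scene0.png

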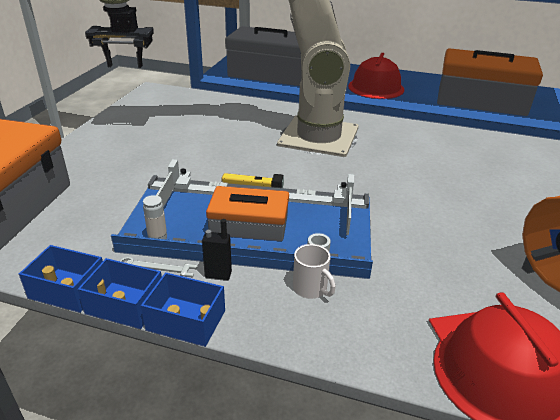

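The top view shows the left stop at about (205,290) with its knob at (211,300), and the right stop at about (430,258) with its knob at (432,267). The catches are at about (262,293) and (381,275). I'll zoom in on these.

```bash
cat > h.py <<'E'
import numpy as np,cv2
def ray(c,u,v,z):
    M,R,t=[np.array(c[k]) for k in("mtx","R","t")]
    o=-R.T@t; d=R.T@np.linalg.solve(M,[u,v,1]); return o+d*(z-o[2])/d[2]
def proj(c,X):
    p=c["mtx"]@(c["R"]@np.array(X)+c["t"]);return p[:2]/p[2]
E
python3 - <<'E'
from h import *
c=np.load("top.npz");im=c["color"][:,:,::-1]
a=cv2.resize(im[240:320,170:330],None,fx=5,fy=5,interpolation=cv2.INTER_CUBIC)[:300]
a=cv2.resize(im[255:320,172:332],None,fx=5,fy=5,interpolation=cv2.INTER_CUBIC)[:300]
b=cv2.resize(im[232:290,330:490],None,fx=5,fy=5,interpolation=cv2.INTER_CUBIC)
cv2.imwrite("pics/z.png",np.vstack([a,b])) 
hsv=cv2.cvtColor(im,cv2.COLOR_BGR2HSV)
m=cv2.inRange(hsv,(100,120,60),(125,255,255));m[:125]=0
pts=np.argwhere(m)[:,::-1];print(cv2.boxPoints(cv2.minAreaRect(pts.astype(np.float32))))
for n,u,v,z in(("kL",211,300,.075),("kR",432,267,.075),("cL",262,293,.038),("cR",381,275,.038)):print(n,ray(c,u,v,z))
E
```

```text
[[157.68835 171.03722]
 [449.8012  125.76512]
 [472.25574 270.6504 ]
 [180.14288 315.9225 ]]
kL [0.39446142 0.15661943 0.075     ]
kR [ 0.46648612 -0.26855486  0.075     ]
cL [0.40994747 0.06127586 0.038     ]
cR [ 0.45078758 -0.17713815  0.038     ]
```

View pics/z.png

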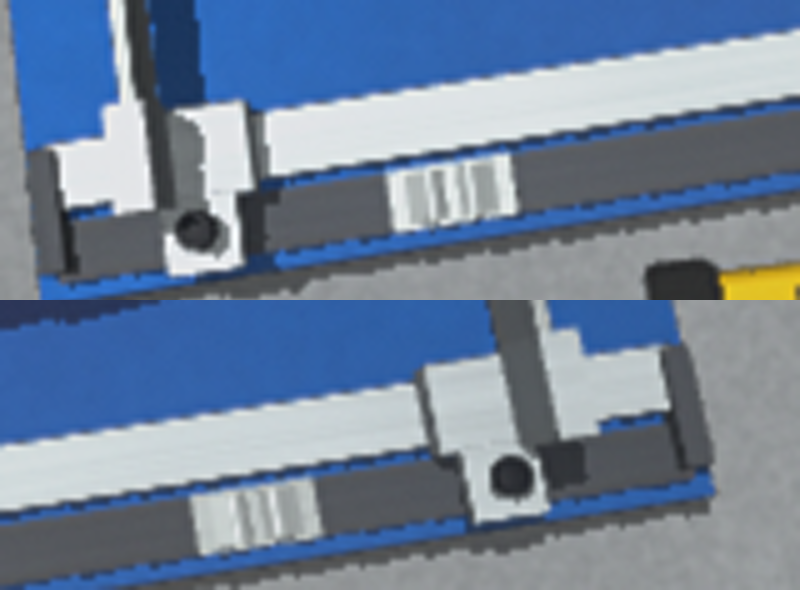

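The zoomed crops give the knobs at (211.0,300.6) and (432.0,266.8), and the catch centres at (262.2,293.4) and (380.8,275.0). Both pairs give a shelf yaw of about 9.6°, and each stop has about 95 mm to go. The catches are 242 mm apart, which fits the stated 220–280. I'll start on the right stop with the gripper closed and tool y aligned with the rail.

```bash
python3 -m crank '[{"claw":1,"az":1},{"claw":1,"dx":1,"dy":-0.5},{"claw":1,"dx":1,"dy":-0.5},{"claw":1,"dx":1,"dy":-0.5},{"claw":1,"dx":1,"dy":-0.5},{"claw":1,"dx":1,"dy":-0.5},{"claw":1,"dx":1,"dy":-0.5},{"claw":1,"dx":1,"dy":-0.5}]' 10
cat > g.py <<'E'
from h import *
from bench import r
from scipy.spatial.transform import Rotation as Ro
c=np.load("top.npz")
P=lambda u,v,z:ray(c,u,v,z)
kL,kR,cL,cR=P(211,300.6,.075),P(432,266.8,.075),P(262.2,293.4,.037),P(380.8,275,.037)
Y=(kL-kR)+(cL-cR);Y[2]=0;Y/=np.linalg.norm(Y);X=np.array([Y[1],-Y[0],0])
s=r.read_state();R=Ro.from_quat(s["eef_rot"]).as_matrix();p=s["ee_pos"]
print("yaw",np.degrees(np.arctan2(-Y[0],Y[1])),"toolx",np.degrees(np.arctan2(R[1,0],R[0,0])),"toolz",R[:,2].round(3),"w",s["width"],"t",s["time"],"F.Y",s["ft_force"]@Y, "j",s["joint_positions"].round(2))
pL=kL+.03*X+.023*Y;pR=kR+.03*X-.023*Y
print("travel",(kL-cL)@Y,(cR-kR)@Y)
for n,q in(("start R",pR-.04*Y),("end R",cR+.03*X-.038*Y),("start L",pL+.04*Y),("end L",cL+.03*X+.038*Y)):
    q=q.copy();q[2]=.089; print(n,q.round(4),"tool units",((R.T@(q-p))/.03).round(2))
E
python3 g.py
```

```text
yaw 9.856788405879875 toolx 15.686767068248384 toolz [-0.     0.001 -1.   ] w 0.08688905975503391 t 0.1 F.Y 0.5425335507778091 j [ 1.27  0.33 -0.06  1.46  0.02  1.35 -0.09]
travel 0.09695318695043711 0.09302653630321814
start R [ 0.5072 -0.3255  0.089 ] tool units [13.34 -5.8   4.8 ]
end R [ 0.4869 -0.2092  0.089 ] tool units [13.74 -9.71  4.81]
start L [0.4121 0.2238 0.089 ] tool units [ 15.24 -24.28   4.82]
end L [0.4322 0.1035 0.089 ] tool units [ 14.8  -20.24   4.82]invalid input at $[0]: expected keys claw, dx, dy, dz, ax, ay, az
```

Every row needs all seven keys.

```bash
python3 -m crank '[{"claw":1,"dx":0,"dy":0,"dz":0,"ax":0,"ay":0,"az":0.97},{"claw":1,"dx":1,"dy":-0.5,"dz":0,"ax":0,"ay":0,"az":0},{"claw":1,"dx":1,"dy":-0.5,"dz":0,"ax":0,"ay":0,"az":0},{"claw":1,"dx":1,"dy":-0.5,"dz":0,"ax":0,"ay":0,"az":0},{"claw":1,"dx":1,"dy":-0.5,"dz":0,"ax":0,"ay":0,"az":0},{"claw":1,"dx":1,"dy":-0.5,"dz":0,"ax":0,"ay":0,"az":0},{"claw":1,"dx":1,"dy":-0.5,"dz":0,"ax":0,"ay":0,"az":0},{"claw":1,"dx":1,"dy":-0.5,"dz":0,"ax":0,"ay":0,"az":0}]' 10; python3 g.py
```

```text
time: 0.77
ee_pos: [0.3589, -0.461, 0.2333]
eef_rot: [0.996, 0.086, -0.0, -0.0]
ft_force: [0.4, -0.6, 0.7]
width: 0.0415
grip_force: 0.0
yaw 9.856788405879875 toolx 9.863127579669628 toolz [-0.  0. -1.] w 0.04150915171458905 t 0.7667 F.Y -0.6380599056566333 j [ 0.99  0.25 -0.19  1.57  0.05  1.33 -0.6 ]
travel 0.09695318695043711 0.09302653630321814
start R [ 0.5072 -0.3255  0.089 ] tool units [ 5.65 -3.6   4.81]
end R [ 0.4869 -0.2092  0.089 ] tool units [ 5.64 -7.54  4.81]
start L [0.4121 0.2238 0.089 ] tool units [  5.66 -22.18   4.82]
end L [0.4322 0.1035 0.089 ] tool units [  5.63 -18.12   4.81]
```

```bash
python3 -m crank '[{"claw":1,"dx":0.94,"dy":-0.55,"dz":0,"ax":0,"ay":0,"az":0},{"claw":1,"dx":0.94,"dy":-0.55,"dz":0,"ax":0,"ay":0,"az":0},{"claw":1,"dx":0.94,"dy":-0.55,"dz":0,"ax":0,"ay":0,"az":0},{"claw":1,"dx":0.94,"dy":-0.55,"dz":0,"ax":0,"ay":0,"az":0},{"claw":1,"dx":0.94,"dy":-0.55,"dz":0.5,"ax":0,"ay":0,"az":0},{"claw":1,"dx":0.94,"dy":-0.55,"dz":0.5,"ax":0,"ay":0,"az":0},{"claw":1,"dx":0,"dy":0,"dz":0.8,"ax":0,"ay":0,"az":0},{"claw":1,"dx":0,"dy":0,"dz":0,"ax":0,"ay":0,"az":0}]'; python3 g.py
python3 - <<'E'
from bench import r
import cv2
cv2.imwrite("pics/w1.png",r.camera("wrist")["color"][:,:,::-1])
E
```

```text
time: 1.43
ee_pos: [0.5073, -0.3323, 0.1747]
eef_rot: [0.996, 0.088, -0.003, -0.002]
ft_force: [-1.9, -0.2, -1.2]
width: 0.0009
grip_force: 0.0
yaw 9.856788405879875 toolx 10.116207360349325 toolz [-0.005  0.004 -1.   ] w 0.0009116414155904869 t 1.4333 F.Y 0.08877411815147107 j [ 0.74  0.35 -0.29  1.57  0.1   1.24 -0.96]
travel 0.09695318695043711 0.09302653630321814
start R [ 0.5072 -0.3255  0.089 ] tool units [ 0.05 -0.21  2.86]
end R [ 0.4869 -0.2092  0.089 ] tool units [ 0.07 -4.14  2.88]
start L [0.4121 0.2238 0.089 ] tool units [  0.15 -18.79   2.96]
end L [0.4322 0.1035 0.089 ] tool units [  0.1  -14.73   2.93]
```

View pics/w1.png

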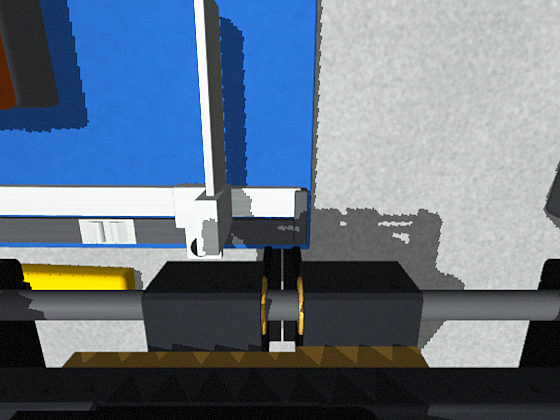

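The wrist view shows the fingers outside (right of) the right tab at about (220,205), with the catch at (107,232). The path down is clear.

```bash
python3 -m crank '[{"claw":1,"dx":0,"dy":0,"dz":0.9,"ax":0,"ay":0,"az":0},{"claw":1,"dx":0,"dy":0,"dz":0.9,"ax":0,"ay":0,"az":0},{"claw":1,"dx":0,"dy":0,"dz":0.6,"ax":0,"ay":0,"az":0},{"claw":1,"dx":0,"dy":0,"dz":0.4,"ax":0,"ay":0,"az":0},{"claw":1,"dx":0,"dy":0,"dz":0,"ax":0,"ay":0,"az":0},{"claw":1,"dx":0,"dy":0,"dz":0,"ax":0,"ay":0,"az":0}]'; python3 g.py
```

```text
time: 1.98
ee_pos: [0.5075, -0.3367, 0.0965]
eef_rot: [0.996, 0.085, 0.0, 0.0]
ft_force: [-0.5, 0.3, 1.0]
width: 0.0007
grip_force: 0.0
yaw 9.856788405879875 toolx 9.801620488699553 toolz [ 0.    -0.001 -1.   ] w 0.0006554868802728715 t 1.9833 F.Y 0.3297854399576389 j [ 0.74  0.42 -0.29  1.65  0.13  1.09 -0.98]
travel 0.09695318695043711 0.09302653630321814
start R [ 0.5072 -0.3255  0.089 ] tool units [ 0.05 -0.37  0.25]
end R [ 0.4869 -0.2092  0.089 ] tool units [ 0.04 -4.3   0.25]
start L [0.4121 0.2238 0.089 ] tool units [  0.05 -18.95   0.24]
end L [0.4322 0.1035 0.089 ] tool units [  0.02 -14.88   0.24]
```

```bash
python3 -m crank '[{"claw":1,"dx":0,"dy":-0.3,"dz":0.2,"ax":0,"ay":0,"az":0},{"claw":1,"dx":0,"dy":-0.4,"dz":0,"ax":0,"ay":0,"az":0},{"claw":1,"dx":0,"dy":-0.3,"dz":0,"ax":0,"ay":0,"az":0},{"claw":1,"dx":0,"dy":-0.2,"dz":0,"ax":0,"ay":0,"az":0},{"claw":1,"dx":0,"dy":-0.2,"dz":0,"ax":0,"ay":0,"az":0}]';python3 -m crank '[{"claw":1,"dx":0,"dy":-0.3,"dz":0,"ax":0,"ay":0,"az":0},{"claw":1,"dx":0,"dy":-0.3,"dz":0,"ax":0,"ay":0,"az":0},{"claw":1,"dx":0,"dy":-0.3,"dz":0,"ax":0,"ay":0,"az":0},{"claw":1,"dx":0,"dy":-0.3,"dz":0,"ax":0,"ay":0,"az":0},{"claw":1,"dx":0,"dy":-0.3,"dz":0,"ax":0,"ay":0,"az":0},{"claw":1,"dx":0,"dy":-0.3,"dz":0,"ax":0,"ay":0,"az":0},{"claw":1,"dx":0,"dy":0,"dz":0,"ax":0,"ay":0,"az":0}]'; python3 g.py
python3 - <<'E'
from bench import r
import cv2,numpy as np
c=r.camera("top");im=c["color"][:,:,::-1];np.savez("top2.npz",**{k:np.array(c[k]) for k in("color","mtx","R","t")})
w=r.camera("wrist")["color"][:,:,::-1]
cv2.imwrite("pics/b.png",np.vstack([cv2.resize(im[225:295,330:490],None,fx=4,fy=4,interpolation=2),cv2.resize(w[80:280],(640,228))]))
E
```

```text
time: 2.4
ee_pos: [0.5009, -0.2936, 0.0904]
eef_rot: [0.996, 0.086, 0.001, 0.001]
ft_force: [1.8, -2.0, -0.8]
width: 0.0007
grip_force: 0.9
time: 2.98
ee_pos: [0.4909, -0.2386, 0.0894]
eef_rot: [0.996, 0.087, -0.0, -0.001]
ft_force: [-0.1, 0.2, -0.8]
width: 0.0007
grip_force: 0.0
yaw 9.856788405879875 toolx 9.993414286582933 toolz [-0.001  0.001 -1.   ] w 0.0007183529322598123 t 2.9833 F.Y 0.19100050998373375 j [ 0.66  0.31 -0.34  1.82  0.12  1.03 -1.12]
travel 0.09695318695043711 0.09302653630321814
start R [ 0.5072 -0.3255  0.089 ] tool units [0.03 2.95 0.01]
end R [ 0.4869 -0.2092  0.089 ] tool units [ 0.04 -0.99  0.01]
start L [0.4121 0.2238 0.089 ] tool units [  0.09 -15.64   0.03]
end L [0.4322 0.1035 0.089 ] tool units [  0.05 -11.57   0.03]
```

View pics/b.png

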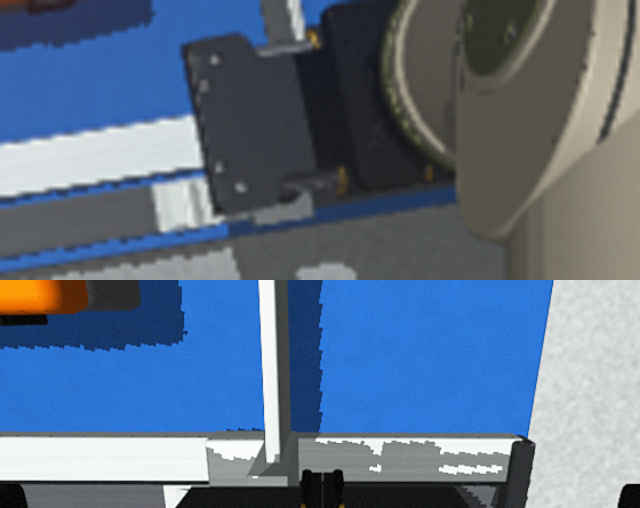

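The blade and carriage have moved inward with the finger, and the catch is now partly hidden under the gripper. The force is low, so I'll go on slowly and watch it.

```bash
python3 -m crank '[{"claw":1,"dx":0,"dy":-0.07,"dz":0,"ax":0,"ay":0,"az":0},{"claw":1,"dx":0,"dy":-0.07,"dz":0,"ax":0,"ay":0,"az":0},{"claw":1,"dx":0,"dy":-0.07,"dz":0,"ax":0,"ay":0,"az":0}]'|grep -E "pos|ft"; python3 -m crank '[{"claw":1,"dx":0,"dy":-0.07,"dz":0,"ax":0,"ay":0,"az":0},{"claw":1,"dx":0,"dy":-0.07,"dz":0,"ax":0,"ay":0,"az":0}]'|grep -E "pos|ft"; python3 -m crank '[{"claw":1,"dx":0,"dy":-0.07,"dz":0,"ax":0,"ay":0,"az":0},{"claw":1,"dx":0,"dy":-0.07,"dz":0,"ax":0,"ay":0,"az":0}]'|grep -E "pos|ft"; python3 -m crank '[{"claw":1,"dx":0,"dy":-0.07,"dz":0,"ax":0,"ay":0,"az":0},{"claw":1,"dx":0,"dy":0,"dz":0,"ax":0,"ay":0,"az":0}]'|grep -E "pos|ft"; python3 g.py | grep "end R"
```

```text
ee_pos: [0.4898, -0.2353, 0.0893]
ft_force: [-0.5, -2.1, -0.7]
ee_pos: [0.4891, -0.231, 0.0894]
ft_force: [-0.2, -1.8, -0.7]
ee_pos: [0.4885, -0.2266, 0.0895]
ft_force: [-0.6, -2.5, 0.4]
ee_pos: [0.4882, -0.2247, 0.0896]
ft_force: [-0.6, -2.7, -0.3]
end R [ 0.4869 -0.2092  0.089 ] tool units [ 0.04 -0.52  0.02]
```

```bash
for i in 1 2 3 4 5; do :; done; python3 -m crank '[{"claw":1,"dx":0,"dy":-0.06,"dz":0,"ax":0,"ay":0,"az":0},{"claw":1,"dx":0,"dy":0,"dz":0,"ax":0,"ay":0,"az":0}]'|grep -E "pos|ft"; python3 -m crank '[{"claw":1,"dx":0,"dy":-0.06,"dz":0,"ax":0,"ay":0,"az":0},{"claw":1,"dx":0,"dy":0,"dz":0,"ax":0,"ay":0,"az":0}]'|grep -E "pos|ft";python3 -m crank '[{"claw":1,"dx":0,"dy":-0.06,"dz":0,"ax":0,"ay":0,"az":0},{"claw":1,"dx":0,"dy":0,"dz":0,"ax":0,"ay":0,"az":0}]'|grep -E "pos|ft"; python3 -m crank '[{"claw":1,"dx":0,"dy":-0.06,"dz":0,"ax":0,"ay":0,"az":0},{"claw":1,"dx":0,"dy":0,"dz":0,"ax":0,"ay":0,"az":0}]'|grep -E "pos|ft"; python3 g.py | grep "end R"
```

```text
ee_pos: [0.4879, -0.223, 0.0896]
ft_force: [-0.8, -3.0, -1.6]
ee_pos: [0.4876, -0.2212, 0.0896]
ft_force: [-1.3, -3.0, -1.5]
ee_pos: [0.4873, -0.2192, 0.0896]
ft_force: [-0.2, -2.6, -0.4]
ee_pos: [0.4871, -0.2173, 0.0896]
ft_force: [-1.0, -3.1, 0.2]
end R [ 0.4869 -0.2092  0.089 ] tool units [ 0.04 -0.27  0.02]
```

```bash
python3 -m crank '[{"claw":1,"dx":0,"dy":-0.06,"dz":0,"ax":0,"ay":0,"az":0},{"claw":1,"dx":0,"dy":0,"dz":0,"ax":0,"ay":0,"az":0}]'|grep -E "pos|ft"; python3 -m crank '[{"claw":1,"dx":0,"dy":-0.06,"dz":0,"ax":0,"ay":0,"az":0},{"claw":1,"dx":0,"dy":0,"dz":0,"ax":0,"ay":0,"az":0}]'|grep -E "pos|ft"; python3 g.py | grep "end R"
python3 - <<'E'
from bench import r
import cv2,numpy as np
im=r.camera("scene")["color"][:,:,::-1]
w=r.camera("wrist")["color"][:,:,::-1]
t=r.camera("top")["color"][:,:,::-1]
cv2.imwrite("pics/d.png",np.vstack([np.hstack([cv2.resize(im[150:220,140:220],(400,350),interpolation=2),cv2.resize(t[245:295,360:440],(400,250+100),interpolation=2)]),cv2.resize(w[180:280,100:420],(800,250))]))
E
```

```text
ee_pos: [0.4869, -0.2151, 0.0896]
ft_force: [0.4, -0.6, 0.3]
ee_pos: [0.4867, -0.213, 0.0896]
ft_force: [0.7, 0.2, 0.3]
end R [ 0.4869 -0.2092  0.089 ] tool units [ 0.03 -0.12  0.02]
```

View pics/d.png

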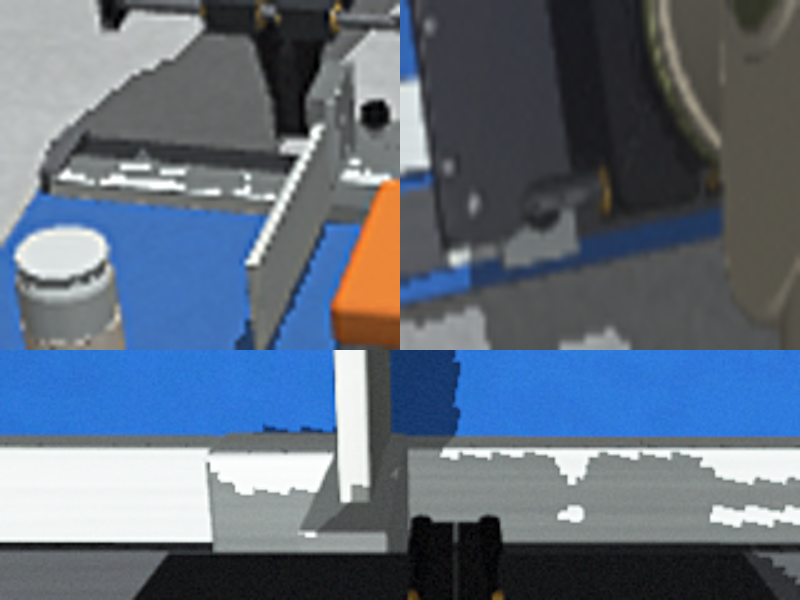

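The force has fallen from 3 N to 0, so the pin has gone over the first crest. The gripper hides the knob in the top view. In the scene view the finger is behind the tab, with the knob at (375,113) in the crop. I'll make small, light pushes until I feel the notch resist.

```bash
python3 -m crank '[{"claw":1,"dx":0,"dy":-0.04,"dz":0,"ax":0,"ay":0,"az":0},{"claw":1,"dx":0,"dy":0,"dz":0,"ax":0,"ay":0,"az":0}]'|grep -E "pos|ft"; python3 -m crank '[{"claw":1,"dx":0,"dy":-0.04,"dz":0,"ax":0,"ay":0,"az":0},{"claw":1,"dx":0,"dy":0,"dz":0,"ax":0,"ay":0,"az":0}]'|grep -E "pos|ft"; python3 g.py | grep "end R"
```

```text
ee_pos: [0.4863, -0.2125, 0.0896]
ft_force: [0.4, 0.6, 0.3]
ee_pos: [0.4861, -0.2114, 0.0896]
ft_force: [0.2, -0.0, -0.8]
end R [ 0.4869 -0.2092  0.089 ] tool units [ 0.04 -0.07  0.02]
```

```bash
python3 -m crank '[{"claw":1,"dx":0,"dy":-0.04,"dz":0,"ax":0,"ay":0,"az":0},{"claw":1,"dx":0,"dy":0,"dz":0,"ax":0,"ay":0,"az":0}]'|grep -E "pos|ft"; python3 -m crank '[{"claw":1,"dx":0,"dy":-0.04,"dz":0,"ax":0,"ay":0,"az":0},{"claw":1,"dx":0,"dy":0,"dz":0,"ax":0,"ay":0,"az":0}]'|grep -E "pos|ft"; python3 g.py | grep "end R"
```

```text
ee_pos: [0.4858, -0.2101, 0.0895]
ft_force: [0.2, 0.2, -0.1]
ee_pos: [0.4856, -0.209, 0.0895]
ft_force: [1.4, 1.1, 0.3]
end R [ 0.4869 -0.2092  0.089 ] tool units [0.04 0.02 0.02]
```

Still no contact, and I'm at the nominal position. I'll back off and lift, then look before pushing any more.

```bash
python3 -m crank '[{"claw":1,"dx":0,"dy":0.5,"dz":0,"ax":0,"ay":0,"az":0},{"claw":1,"dx":0,"dy":0.5,"dz":-0.5,"ax":0,"ay":0,"az":0},{"claw":1,"dx":0,"dy":0.5,"dz":-1,"ax":0,"ay":0,"az":0},{"claw":1,"dx":0,"dy":1,"dz":-1,"ax":0,"ay":0,"az":0},{"claw":1,"dx":-1,"dy":1,"dz":-1,"ax":0,"ay":0,"az":0},{"claw":1,"dx":-1,"dy":1,"dz":-1,"ax":0,"ay":0,"az":0},{"claw":1,"dx":-1,"dy":1,"dz":-0.5,"ax":0,"ay":0,"az":0},{"claw":1,"dx":-1,"dy":1,"dz":0,"ax":0,"ay":0,"az":0}]'
python3 - <<'E'
from bench import r
import cv2,numpy as np
c=r.camera("top");np.savez("top3.npz",**{k:np.array(c[k]) for k in("color","mtx","R","t")})
t=c["color"][:,:,::-1]
cv2.imwrite("pics/e.png",cv2.resize(t[215:315,340:500],(800,500),interpolation=cv2.INTER_CUBIC))
E
```

```text
time: 6.32
ee_pos: [0.413, -0.407, 0.2301]
eef_rot: [0.996, 0.086, 0.002, 0.002]
ft_force: [1.1, -0.3, -0.1]
width: 0.0004
grip_force: 0.0
```

View pics/e.png

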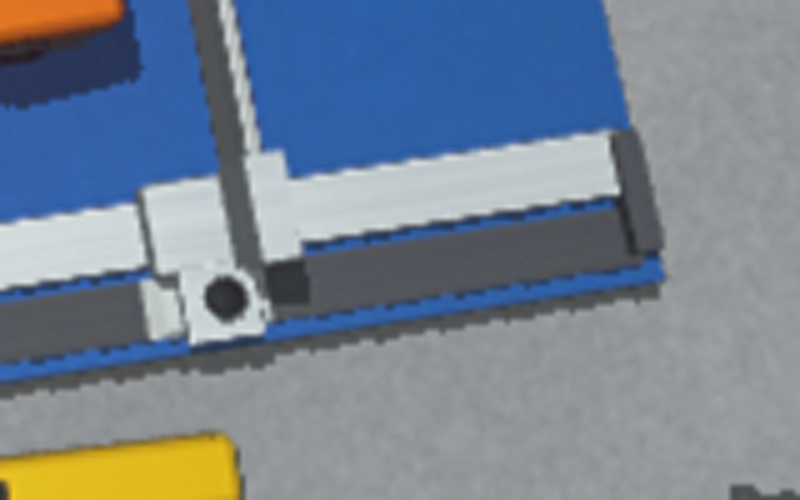

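The knob is now at crop (227,298), which is pixel (385.0,274.2). I'll compare that with the catch.

```bash
cat >> g.py <<'E'
k2=P(385.0,274.2,.075);print("knobR vs notchR along Y (inward +), x:",(k2-cR)@Y,(k2-cR)@X,(kR-cR)@X)
t3=np.load("top3.npz")["color"][265:285,378:393];g=t3.sum(2);m=(g<120).astype(np.uint8)
for thr in(130,180):
    m=(g<thr).astype(np.uint8);M=cv2.moments(m,True);print(thr,M["m00"],M["m10"]/max(M["m00"],1)+378,M["m01"]/max(M["m00"],1)+265)
E
python3 g.py|tail -3
```

```text
knobR vs notchR along Y (inward +), x: -0.0004768782094440269 -0.00020765114484161558 0.00012138843395551242
130 0.0 378.0 265.0
180 41.0 384.9024390243902 274.2926829268293
```

The right knob is 0.5 mm from the notch, so that stop is latched. On to the left stop, passing above everything.

```bash
python3 -m crank '[{"claw":1,"dx":0.9,"dy":-1,"dz":0,"ax":0,"ay":0,"az":0},{"claw":1,"dx":0.9,"dy":-1,"dz":0,"ax":0,"ay":0,"az":0},{"claw":1,"dx":0.9,"dy":-1,"dz":0,"ax":0,"ay":0,"az":0},{"claw":1,"dx":0.9,"dy":-1,"dz":0,"ax":0,"ay":0,"az":0},{"claw":1,"dx":0,"dy":-1,"dz":0,"ax":0,"ay":0,"az":0},{"claw":1,"dx":0,"dy":-1,"dz":0,"ax":0,"ay":0,"az":0},{"claw":1,"dx":0,"dy":-1,"dz":0,"ax":0,"ay":0,"az":0},{"claw":1,"dx":0,"dy":-1,"dz":0,"ax":0,"ay":0,"az":0}]' >/dev/null
python3 -m crank '[{"claw":1,"dx":0,"dy":-1,"dz":0,"ax":0,"ay":0,"az":0},{"claw":1,"dx":0,"dy":-1,"dz":0,"ax":0,"ay":0,"az":0},{"claw":1,"dx":0,"dy":-1,"dz":0,"ax":0,"ay":0,"az":0},{"claw":1,"dx":0,"dy":-1,"dz":0,"ax":0,"ay":0,"az":0},{"claw":1,"dx":0,"dy":-1,"dz":0,"ax":0,"ay":0,"az":0},{"claw":1,"dx":0,"dy":-1,"dz":0,"ax":0,"ay":0,"az":0},{"claw":1,"dx":0,"dy":-1,"dz":0,"ax":0,"ay":0,"az":0},{"claw":1,"dx":0,"dy":0,"dz":0,"ax":0,"ay":0,"az":0}]'; python3 g.py
```

```text
time: 7.7
ee_pos: [0.4412, 0.0628, 0.2264]
eef_rot: [0.996, 0.089, 0.0, -0.0]
ft_force: [0.5, 0.4, -1.0]
width: 0.0005
grip_force: 0.0
yaw 9.856788405879875 toolx 10.25730391823008 toolz [ 0.001  0.001 -1.   ] w 0.0004632975645472476 t 7.7 F.Y 0.34833648278566387 j [ 0.41 -0.04 -0.63  1.89 -0.02  1.28 -1.6 ]
travel 0.09695318695043711 0.09302653630321814
start R [ 0.5072 -0.3255  0.089 ] tool units [-0.14 13.13  4.57]
end R [ 0.4869 -0.2092  0.089 ] tool units [-0.12  9.2   4.57]
start L [0.4121 0.2238 0.089 ] tool units [-0.   -5.45  4.59]
end L [0.4322 0.1035 0.089 ] tool units [-0.06 -1.38  4.58]
knobR vs notchR along Y (inward +), x: -0.0004768782094440269 -0.00020765114484161558 0.00012138843395551242
130 0.0 378.0 265.0
180 41.0 384.9024390243902 274.2926829268293
```

```bash
python3 -m crank '[{"claw":1,"dx":0,"dy":-1,"dz":0,"ax":0,"ay":0,"az":0.06},{"claw":1,"dx":0,"dy":-1,"dz":0,"ax":0,"ay":0,"az":0},{"claw":1,"dx":0,"dy":-1,"dz":0,"ax":0,"ay":0,"az":0},{"claw":1,"dx":0,"dy":-1,"dz":0,"ax":0,"ay":0,"az":0},{"claw":1,"dx":0,"dy":-1,"dz":0,"ax":0,"ay":0,"az":0},{"claw":1,"dx":0,"dy":-0.6,"dz":0.4,"ax":0,"ay":0,"az":0},{"claw":1,"dx":0,"dy":0,"dz":0.6,"ax":0,"ay":0,"az":0},{"claw":1,"dx":0,"dy":0,"dz":0,"ax":0,"ay":0,"az":0}]'; python3 g.py|head -6
python3 - <<'E'
from bench import r
import cv2
cv2.imwrite("pics/w2.png",r.camera("wrist")["color"][:,:,::-1])
E
```

```text
time: 8.37
ee_pos: [0.4128, 0.223, 0.1935]
eef_rot: [0.996, 0.084, -0.002, 0.0]
ft_force: [-0.1, -1.0, -0.8]
width: 0.0002
grip_force: 0.0
yaw 9.856788405879875 toolx 9.612940845914196 toolz [-0.004 -0.001 -1.   ] w 0.0002293920252111361 t 8.3667 F.Y -0.961487206505704 j [ 0.21  0.08 -0.82  1.87  0.06  1.22 -2.03]
travel 0.09695318695043711 0.09302653630321814
start R [ 0.5072 -0.3255  0.089 ] tool units [ 0.06 18.55  3.49]
end R [ 0.4869 -0.2092  0.089 ] tool units [ 0.04 14.62  3.49]
start L [0.4121 0.2238 0.089 ] tool units [-0.01 -0.03  3.48]
end L [0.4322 0.1035 0.089 ] tool units [-0.01  4.03  3.48]
```

View pics/w2.png

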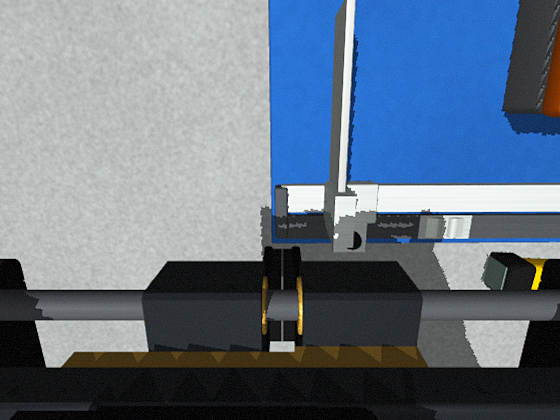

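The wrist view shows the fingers just left of the left tab at about (335,210), with the catch at (445,227). I'll go down and then push.

```bash
python3 -m crank '[{"claw":1,"dx":0,"dy":0,"dz":0.9,"ax":0,"ay":0,"az":0},{"claw":1,"dx":0,"dy":0,"dz":0.9,"ax":0,"ay":0,"az":0},{"claw":1,"dx":0,"dy":0,"dz":0.8,"ax":0,"ay":0,"az":0},{"claw":1,"dx":0,"dy":0,"dz":0.5,"ax":0,"ay":0,"az":0},{"claw":1,"dx":0,"dy":0,"dz":0.3,"ax":0,"ay":0,"az":0},{"claw":1,"dx":0,"dy":0,"dz":0,"ax":0,"ay":0,"az":0},{"claw":1,"dx":0,"dy":0,"dz":0,"ax":0,"ay":0,"az":0}]'; python3 g.py|sed -n '1p;6p'
python3 -m crank '[{"claw":1,"dx":0,"dy":0.3,"dz":0,"ax":0,"ay":0,"az":0},{"claw":1,"dx":0,"dy":0.3,"dz":0,"ax":0,"ay":0,"az":0},{"claw":1,"dx":0,"dy":0.2,"dz":0,"ax":0,"ay":0,"az":0},{"claw":1,"dx":0,"dy":0.2,"dz":0,"ax":0,"ay":0,"az":0},{"claw":1,"dx":0,"dy":0.2,"dz":0,"ax":0,"ay":0,"az":0},{"claw":1,"dx":0,"dy":0.2,"dz":0,"ax":0,"ay":0,"az":0}]'; python3 g.py|sed -n '1p;6p'
```

```text
time: 9.0
ee_pos: [0.4147, 0.2227, 0.0948]
eef_rot: [0.997, 0.082, 0.0, -0.0]
ft_force: [0.6, 0.1, 0.3]
width: 0.0005
grip_force: 0.0
yaw 9.856788405879875 toolx 9.44956804953518 toolz [ 0.  0. -1.] w 0.0005104414099262464 t 9.0 F.Y 0.031010336790272774 j [ 0.16  0.21 -0.81  1.98  0.18  1.02 -2.14]
end L [0.4322 0.1035 0.089 ] tool units [-0.08  4.02  0.19]
time: 9.5
ee_pos: [0.4215, 0.1813, 0.0945]
eef_rot: [0.997, 0.083, 0.001, -0.0]
ft_force: [0.4, 1.7, 1.6]
width: 0.0005
grip_force: 1.1
yaw 9.856788405879875 toolx 9.498616884413119 toolz [ 0.001  0.001 -1.   ] w 0.0004807096650485535 t 9.5 F.Y 1.6426469727641808 j [ 0.24  0.18 -0.79  2.01  0.15  1.01 -2.03]
end L [0.4322 0.1035 0.089 ] tool units [-0.08  2.62  0.18]
```

```bash
python3 -m crank '[{"claw":1,"dx":0,"dy":0.2,"dz":0,"ax":0,"ay":0,"az":0},{"claw":1,"dx":0,"dy":0.2,"dz":0,"ax":0,"ay":0,"az":0},{"claw":1,"dx":0,"dy":0.2,"dz":0,"ax":0,"ay":0,"az":0},{"claw":1,"dx":0,"dy":0.2,"dz":0,"ax":0,"ay":0,"az":0},{"claw":1,"dx":0,"dy":0.2,"dz":0,"ax":0,"ay":0,"az":0},{"claw":1,"dx":0,"dy":0.2,"dz":0,"ax":0,"ay":0,"az":0},{"claw":1,"dx":0,"dy":0.15,"dz":0,"ax":0,"ay":0,"az":0},{"claw":1,"dx":0,"dy":0.1,"dz":0,"ax":0,"ay":0,"az":0}]'; python3 -m crank '[{"claw":1,"dx":0,"dy":0.07,"dz":0,"ax":0,"ay":0,"az":0},{"claw":1,"dx":0,"dy":0.07,"dz":0,"ax":0,"ay":0,"az":0},{"claw":1,"dx":0,"dy":0.07,"dz":0,"ax":0,"ay":0,"az":0},{"claw":1,"dx":0,"dy":0.07,"dz":0,"ax":0,"ay":0,"az":0},{"claw":1,"dx":0,"dy":0.07,"dz":0,"ax":0,"ay":0,"az":0}]'|grep ft; python3 g.py|sed -n '1p;6p'
```

```text
time: 10.17
ee_pos: [0.4282, 0.1379, 0.0939]
eef_rot: [0.997, 0.083, -0.0, 0.0]
ft_force: [0.7, 2.1, 1.0]
width: 0.0004
grip_force: 0.9
ft_force: [1.0, 1.8, 1.1]
yaw 9.856788405879875 toolx 9.523597829141204 toolz [-0. -0. -1.] w 0.00021011952164273198 t 10.5833 F.Y 1.6430334613193718 j [ 0.33  0.15 -0.75  2.04  0.12  1.   -1.89]
end L [0.4322 0.1035 0.089 ] tool units [-0.06  0.83  0.17]
```

```bash
python3 -m crank '[{"claw":1,"dx":0,"dy":0.07,"dz":0,"ax":0,"ay":0,"az":0},{"claw":1,"dx":0,"dy":0.07,"dz":0,"ax":0,"ay":0,"az":0},{"claw":1,"dx":0,"dy":0.07,"dz":0,"ax":0,"ay":0,"az":0},{"claw":1,"dx":0,"dy":0.07,"dz":0,"ax":0,"ay":0,"az":0}]'|grep -E "pos|ft"; python3 -m crank '[{"claw":1,"dx":0,"dy":0.06,"dz":0,"ax":0,"ay":0,"az":0},{"claw":1,"dx":0,"dy":0,"dz":0,"ax":0,"ay":0,"az":0}]'|grep -E "pos|ft"; python3 -m crank '[{"claw":1,"dx":0,"dy":0.06,"dz":0,"ax":0,"ay":0,"az":0},{"claw":1,"dx":0,"dy":0,"dz":0,"ax":0,"ay":0,"az":0}]'|grep -E "pos|ft"; python3 -m crank '[{"claw":1,"dx":0,"dy":0.06,"dz":0,"ax":0,"ay":0,"az":0},{"claw":1,"dx":0,"dy":0,"dz":0,"ax":0,"ay":0,"az":0}]'|grep -E "pos|ft"; python3 g.py|sed -n '6p'
```

```text
ee_pos: [0.4312, 0.1199, 0.094]
ft_force: [1.3, 1.7, 0.4]
ee_pos: [0.4316, 0.118, 0.094]
ft_force: [0.2, 1.5, 1.2]
ee_pos: [0.4318, 0.1167, 0.094]
ft_force: [0.5, 1.9, 0.9]
ee_pos: [0.4321, 0.1149, 0.094]
ft_force: [0.8, 2.7, 0.2]
end L [0.4322 0.1035 0.089 ] tool units [-0.06  0.38  0.17]
```

```bash
python3 -m crank '[{"claw":1,"dx":0,"dy":0.06,"dz":0,"ax":0,"ay":0,"az":0},{"claw":1,"dx":0,"dy":0,"dz":0,"ax":0,"ay":0,"az":0}]'|grep -E "pos|ft"; python3 -m crank '[{"claw":1,"dx":0,"dy":0.06,"dz":0,"ax":0,"ay":0,"az":0},{"claw":1,"dx":0,"dy":0,"dz":0,"ax":0,"ay":0,"az":0}]'|grep -E "pos|ft"; python3 g.py|sed -n '6p'
```

```text
ee_pos: [0.4324, 0.1129, 0.094]
ft_force: [1.0, 3.1, -0.2]
ee_pos: [0.4328, 0.111, 0.094]
ft_force: [0.9, 2.5, -0.3]
end L [0.4322 0.1035 0.089 ] tool units [-0.06  0.24  0.17]
```

```bash
python3 -m crank '[{"claw":1,"dx":0,"dy":0.06,"dz":0,"ax":0,"ay":0,"az":0},{"claw":1,"dx":0,"dy":0,"dz":0,"ax":0,"ay":0,"az":0}]'|grep -E "pos|ft"; python3 -m crank '[{"claw":1,"dx":0,"dy":0.05,"dz":0,"ax":0,"ay":0,"az":0},{"claw":1,"dx":0,"dy":0,"dz":0,"ax":0,"ay":0,"az":0}]'|grep -E "pos|ft"; python3 g.py|sed -n '6p'
```

```text
ee_pos: [0.4331, 0.109, 0.094]
ft_force: [1.6, 2.0, 0.3]
ee_pos: [0.4333, 0.1073, 0.094]
ft_force: [0.1, 1.9, 1.0]
end L [0.4322 0.1035 0.089 ] tool units [-0.06  0.12  0.17]
```

```bash
python3 -m crank '[{"claw":1,"dx":0,"dy":0.05,"dz":0,"ax":0,"ay":0,"az":0},{"claw":1,"dx":0,"dy":0,"dz":0,"ax":0,"ay":0,"az":0}]'|grep -E "pos|ft"
```

```text
ee_pos: [0.4334, 0.1057, 0.0939]
ft_force: [-0.2, 0.4, -0.8]
```

```bash
python3 -m crank '[{"claw":1,"dx":0,"dy":0,"dz":0,"ax":0,"ay":0,"az":0},{"claw":1,"dx":0,"dy":0,"dz":0,"ax":0,"ay":0,"az":0}]'|grep -E "pos|ft"; python3 g.py|sed -n '6p'
```

```text
ee_pos: [0.4334, 0.1061, 0.0939]
ft_force: [-0.5, -0.5, -0.0]
end L [0.4322 0.1035 0.089 ] tool units [-0.05  0.08  0.16]
```

The force has dropped to 0 here too. I'll back off, lift and check.

```bash
python3 -m crank '[{"claw":1,"dx":0,"dy":-0.5,"dz":0,"ax":0,"ay":0,"az":0},{"claw":1,"dx":0,"dy":-0.7,"dz":-0.5,"ax":0,"ay":0,"az":0},{"claw":1,"dx":0,"dy":-0.7,"dz":-1,"ax":0,"ay":0,"az":0},{"claw":1,"dx":0,"dy":-1,"dz":-1,"ax":0,"ay":0,"az":0},{"claw":1,"dx":0,"dy":-1,"dz":-1,"ax":0,"ay":0,"az":0},{"claw":1,"dx":0,"dy":-1,"dz":-1,"ax":0,"ay":0,"az":0},{"claw":1,"dx":0,"dy":-1,"dz":-0.5,"ax":0,"ay":0,"az":0},{"claw":1,"dx":0,"dy":-1,"dz":0,"ax":0,"ay":0,"az":0}]'
python3 -m crank '[{"claw":1,"dx":0,"dy":-1,"dz":0,"ax":0,"ay":0,"az":0},{"claw":1,"dx":0,"dy":-1,"dz":0,"ax":0,"ay":0,"az":0},{"claw":1,"dx":0,"dy":-1,"dz":0,"ax":0,"ay":0,"az":0},{"claw":1,"dx":0,"dy":0,"dz":0,"ax":0,"ay":0,"az":0}]'
python3 - <<'E'
from bench import r
import cv2,numpy as np
c=r.camera("top");np.savez("top4.npz",**{k:np.array(c[k]) for k in("color","mtx","R","t")})
t=c["color"][:,:,::-1]
cv2.imwrite("pics/f.png",np.vstack([cv2.resize(t[240:320,190:350],(700,350),interpolation=cv2.INTER_CUBIC),cv2.resize(t[120:320,150:480],(412,250))[:, :412] if 0 else cv2.copyMakeBorder(cv2.resize(t[120:320,150:480],(412,250)),0,0,0,288,cv2.BORDER_CONSTANT)]))
E
```

```text
time: 13.08
ee_pos: [0.4006, 0.3111, 0.2462]
eef_rot: [0.997, 0.082, 0.003, -0.001]
ft_force: [0.9, -0.2, 0.4]
width: 0.0006
grip_force: 0.0
time: 13.42
ee_pos: [0.3817, 0.4028, 0.2421]
eef_rot: [0.996, 0.086, -0.001, -0.001]
ft_force: [-0.8, -0.4, 0.1]
width: 0.0002
grip_force: 0.0
```

View pics/f.png

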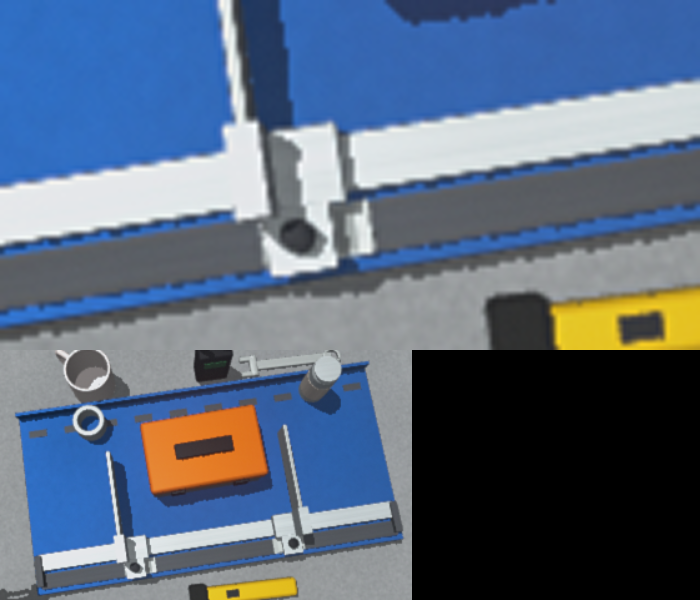

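The left knob is now at crop (297,236), which is about pixel (257.5,293.5). The case and the other objects haven't moved.

```bash
cat >> g.py <<'E'
k3=P(257.5,293.5,.075);print("L outward of notch:",(k3-cL)@Y,(k3-cL)@X)
t4=np.load("top4.npz")["color"]
for u0,v0 in((250,286),(378,266)):
    g=t4[v0:v0+15,u0:u0+16].astype(int).sum(2);n,l,st,ce=cv2.connectedComponentsWithStats((g<190).astype(np.uint8))
    for i in range(1,n):
        if st[i,4]>15:
            q=P(ce[i,0]+u0,ce[i,1]+v0,.075);print(st[i,4],ce[i]+[u0,v0],"dY",(q-cL)@Y,(q-cR)@Y)
E
python3 g.py|tail -4
```

```text
180 41.0 384.9024390243902 274.2926829268293
L outward of notch: 0.0068853355138569754 0.0006802840658830742
26 [258.15384615 293.        ] dY 0.005511094246249852 0.2469749587459183
40 [384.8   274.075] dY -0.24160474491342895 -0.00014088041376049472
```

The left stop is about 6–7 mm short, so its pin is sitting on the first crest. I'll go back and push it gently the rest of the way.

```bash
python3 g.py|grep "end L"; python3 -m crank '[{"claw":1,"dx":0,"dy":1,"dz":0,"ax":0,"ay":0,"az":0},{"claw":1,"dx":0,"dy":1,"dz":0,"ax":0,"ay":0,"az":0},{"claw":1,"dx":0,"dy":1,"dz":0,"ax":0,"ay":0,"az":0},{"claw":1,"dx":0,"dy":1,"dz":0,"ax":0,"ay":0,"az":0},{"claw":1,"dx":0,"dy":1,"dz":0.3,"ax":0,"ay":0,"az":0},{"claw":1,"dx":0,"dy":1,"dz":0.6,"ax":0,"ay":0,"az":0},{"claw":1,"dx":0,"dy":1,"dz":1,"ax":0,"ay":0,"az":0},{"claw":1,"dx":0,"dy":0,"dz":0,"ax":0,"ay":0,"az":0}]'; python3 g.py|sed -n '1p;6p'
```

```text
end L [0.4322 0.1035 0.089 ] tool units [-0.05 10.04  5.08]
time: 14.13
ee_pos: [0.4186, 0.1828, 0.1813]
eef_rot: [0.997, 0.078, -0.003, 0.002]
ft_force: [-0.4, -0.5, -0.5]
width: 0.0005
grip_force: 0.0
yaw 9.856788405879875 toolx 8.987453818885577 toolz [-0.005 -0.005 -1.   ] w 0.0004582550015618836 t 14.1333 F.Y -0.4538370853708604 j [ 0.3   0.06 -0.83  1.91  0.05  1.2  -1.96]
end L [0.4322 0.1035 0.089 ] tool units [0.05 2.67 3.09]
```

```bash
python3 -m crank '[{"claw":1,"dx":0,"dy":0.3,"dz":0.9,"ax":0,"ay":0,"az":0},{"claw":1,"dx":0,"dy":0.3,"dz":0.9,"ax":0,"ay":0,"az":0},{"claw":1,"dx":0,"dy":0.3,"dz":0.7,"ax":0,"ay":0,"az":0},{"claw":1,"dx":0,"dy":0.2,"dz":0.4,"ax":0,"ay":0,"az":0},{"claw":1,"dx":0,"dy":0.2,"dz":0,"ax":0,"ay":0,"az":0},{"claw":1,"dx":0,"dy":0.2,"dz":0,"ax":0,"ay":0,"az":0},{"claw":1,"dx":0,"dy":0.2,"dz":0,"ax":0,"ay":0,"az":0},{"claw":1,"dx":0,"dy":0,"dz":0,"ax":0,"ay":0,"az":0}]'; python3 g.py|sed -n '1p;6p'
```

```text
time: 14.8
ee_pos: [0.4287, 0.1396, 0.1]
eef_rot: [0.997, 0.082, 0.001, 0.0]
ft_force: [-0.5, 0.5, 0.0]
width: 0.0004
grip_force: 0.0
yaw 9.856788405879875 toolx 9.403881216289111 toolz [ 0.002 -0.001 -1.   ] w 0.0003963133001580751 t 14.8 F.Y 0.6224548188954411 j [ 0.34  0.15 -0.79  2.03  0.12  1.01 -1.92]
end L [0.4322 0.1035 0.089 ] tool units [-0.08  1.21  0.37]
```

```bash
python3 -m crank '[{"claw":1,"dx":0,"dy":0.2,"dz":0.1,"ax":0,"ay":0,"az":0},{"claw":1,"dx":0,"dy":0.2,"dz":0.1,"ax":0,"ay":0,"az":0},{"claw":1,"dx":0,"dy":0.2,"dz":0,"ax":0,"ay":0,"az":0},{"claw":1,"dx":0,"dy":0.2,"dz":0,"ax":0,"ay":0,"az":0},{"claw":1,"dx":0,"dy":0.1,"dz":0,"ax":0,"ay":0,"az":0},{"claw":1,"dx":0,"dy":0,"dz":0,"ax":0,"ay":0,"az":0}]'|grep -E "pos|ft"; python3 g.py|sed -n '6p'; python3 -m crank '[{"claw":1,"dx":0,"dy":0.05,"dz":0,"ax":0,"ay":0,"az":0},{"claw":1,"dx":0,"dy":0,"dz":0,"ax":0,"ay":0,"az":0}]'|grep -E "pos|ft"; python3 -m crank '[{"claw":1,"dx":0,"dy":0.05,"dz":0,"ax":0,"ay":0,"az":0},{"claw":1,"dx":0,"dy":0,"dz":0,"ax":0,"ay":0,"az":0}]'|grep -E "pos|ft"; python3 g.py|sed -n '6p'
```

```text
ee_pos: [0.4324, 0.1134, 0.0929]
ft_force: [1.0, 0.8, 0.8]
end L [0.4322 0.1035 0.089 ] tool units [-0.06  0.32  0.13]
ee_pos: [0.4325, 0.1128, 0.093]
ft_force: [0.0, -0.1, -0.3]
ee_pos: [0.4327, 0.1113, 0.0929]
ft_force: [0.4, -0.1, -0.3]
end L [0.4322 0.1035 0.089 ] tool units [-0.06  0.25  0.13]
```

```bash
python3 -m crank '[{"claw":1,"dx":0,"dy":0.06,"dz":0,"ax":0,"ay":0,"az":0},{"claw":1,"dx":0,"dy":0.06,"dz":0,"ax":0,"ay":0,"az":0},{"claw":1,"dx":0,"dy":0,"dz":0,"ax":0,"ay":0,"az":0}]'|grep -E "pos|ft"; python3 -m crank '[{"claw":1,"dx":0,"dy":0.05,"dz":0,"ax":0,"ay":0,"az":0},{"claw":1,"dx":0,"dy":0,"dz":0,"ax":0,"ay":0,"az":0}]'|grep -E "pos|ft"; python3 -m crank '[{"claw":1,"dx":0,"dy":0.05,"dz":0,"ax":0,"ay":0,"az":0},{"claw":1,"dx":0,"dy":0,"dz":0,"ax":0,"ay":0,"az":0}]'|grep -E "pos|ft"; python3 g.py|sed -n '6p'
```

```text
ee_pos: [0.4334, 0.1074, 0.0929]
ft_force: [0.2, -0.7, 0.1]
ee_pos: [0.4336, 0.106, 0.0929]
ft_force: [0.2, -0.5, -0.3]
ee_pos: [0.4339, 0.1046, 0.0929]
ft_force: [0.3, -0.6, -0.2]
end L [0.4322 0.1035 0.089 ] tool units [-0.06  0.03  0.13]
```

```bash
python3 -m crank '[{"claw":1,"dx":0,"dy":0.04,"dz":0,"ax":0,"ay":0,"az":0},{"claw":1,"dx":0,"dy":0,"dz":0,"ax":0,"ay":0,"az":0}]'|grep -E "pos|ft"; python3 -m crank '[{"claw":1,"dx":0,"dy":0.04,"dz":0,"ax":0,"ay":0,"az":0},{"claw":1,"dx":0,"dy":0,"dz":0,"ax":0,"ay":0,"az":0}]'|grep -E "pos|ft"; python3 g.py|sed -n '6p'
python3 - <<'E'
from bench import r
import cv2,numpy as np
w=r.camera("wrist")["color"][:,:,::-1]
t=r.camera("top")["color"][:,:,::-1]
cv2.imwrite("pics/g.png",np.vstack([cv2.resize(t[260:315,200:360],(800,275),interpolation=2),cv2.resize(w[180:280,140:460],(800,250))]))
E
```

```text
ee_pos: [0.4341, 0.1034, 0.0929]
ft_force: [0.8, 0.4, -0.3]
ee_pos: [0.4343, 0.1022, 0.0929]
ft_force: [-0.4, 0.5, -0.2]
end L [0.4322 0.1035 0.089 ] tool units [-0.06 -0.05  0.13]
```

View pics/g.png

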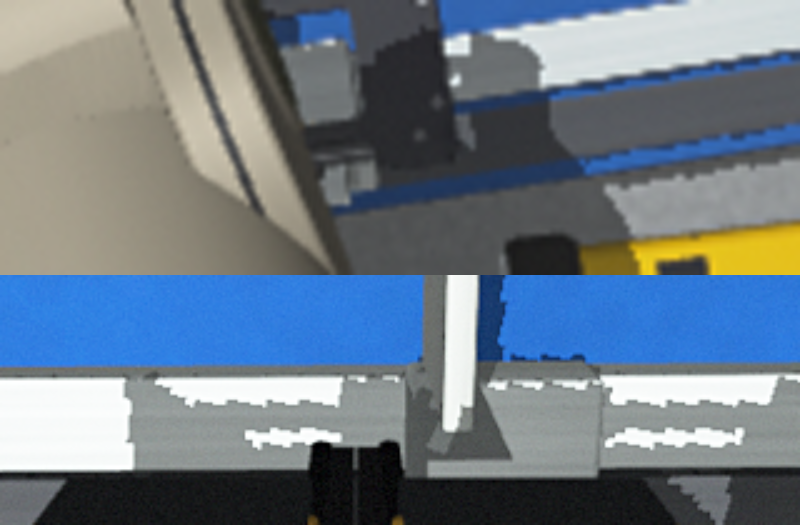

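In the wrist view (lower half), the finger edge at 402 is almost touching the tab's outer edge at 405. So the finger has been pushing the stop down the crest's inner slope with almost no force. A few more small steps until the notch resists.

```bash
python3 -m crank '[{"claw":1,"dx":0,"dy":0.04,"dz":0,"ax":0,"ay":0,"az":0},{"claw":1,"dx":0,"dy":0,"dz":0,"ax":0,"ay":0,"az":0}]'|grep -E "pos|ft"; python3 -m crank '[{"claw":1,"dx":0,"dy":0.03,"dz":0,"ax":0,"ay":0,"az":0},{"claw":1,"dx":0,"dy":0,"dz":0,"ax":0,"ay":0,"az":0}]'|grep -E "pos|ft"; python3 g.py|sed -n '6p'
```

```text
ee_pos: [0.4345, 0.1011, 0.0929]
ft_force: [0.6, 0.0, 0.5]
ee_pos: [0.4346, 0.1003, 0.0929]
ft_force: [-0.4, -0.4, -0.2]
end L [0.4322 0.1035 0.089 ] tool units [-0.06 -0.12  0.13]
```

```bash
python3 -m crank '[{"claw":1,"dx":0,"dy":-0.5,"dz":0,"ax":0,"ay":0,"az":0},{"claw":1,"dx":0,"dy":-0.7,"dz":-0.5,"ax":0,"ay":0,"az":0},{"claw":1,"dx":0,"dy":-0.7,"dz":-1,"ax":0,"ay":0,"az":0},{"claw":1,"dx":0,"dy":-1,"dz":-1,"ax":0,"ay":0,"az":0},{"claw":1,"dx":0,"dy":-1,"dz":-1,"ax":0,"ay":0,"az":0},{"claw":1,"dx":0,"dy":-1,"dz":-1,"ax":0,"ay":0,"az":0},{"claw":1,"dx":0,"dy":-1,"dz":-0.5,"ax":0,"ay":0,"az":0},{"claw":1,"dx":0,"dy":-1,"dz":0,"ax":0,"ay":0,"az":0}]' >/dev/null
python3 -m crank '[{"claw":1,"dx":0,"dy":-1,"dz":0,"ax":0,"ay":0,"az":0},{"claw":1,"dx":0,"dy":-1,"dz":0,"ax":0,"ay":0,"az":0},{"claw":1,"dx":0,"dy":-1,"dz":0,"ax":0,"ay":0,"az":0},{"claw":1,"dx":0,"dy":-1,"dz":0,"ax":0,"ay":0,"az":0},{"claw":1,"dx":0,"dy":0,"dz":0,"ax":0,"ay":0,"az":0}]'|grep -E "time|pos"
python3 - <<'E'
from bench import r
import cv2,numpy as np
c=r.camera("top");np.savez("top5.npz",**{k:np.array(c[k]) for k in("color","mtx","R","t")})
from g import P,cL,cR,Y
a=c["color"]
for f,u0,v0 in(("top",203,293),("top",424,259),("top4",250,286),("top5",250,285),("top5",378,266)):
    g=np.load(f+".npz")["color"][v0:v0+15,u0:u0+16].astype(int).sum(2)
    for th in(150,190,230):
        n,l,st,ce=cv2.connectedComponentsWithStats((g<th).astype(np.uint8))
        if n>1:
            i=1+np.argmax(st[1:,4]);q=P(ce[i,0]+u0,ce[i,1]+v0,.075);print(f,th,st[i],(ce[i]+[u0,v0]).round(1),"L",((q-cL)@Y).round(4),"R",((q-cR)@Y).round(4))
# row-wise differences top4->top5 outside
d=np.abs(a.astype(int)-np.load("top4.npz")["color"]).sum(2)>60
print(d.sum(),np.argwhere(d).min(0) if d.any() else 0)
# brightness profile along strip
for f in("top4","top5"):
    im=np.load(f+".npz")["color"].astype(int).sum(2)
    print(f,[int(im[int(round(293.2-(u-262)*.155)),u]) for u in range(245,280)])
E
```

```text
time: 18.07
ee_pos: [0.3775, 0.4265, 0.241]
yaw 9.856788405879875 toolx 9.801180377452862 toolz [-0.002  0.001 -1.   ] w 0.0005335701591886897 t 18.1167 F.Y -0.8016918952169159 j [-0.14  0.35 -0.96  1.56  0.28  1.38 -2.53]
travel 0.09695318695043711 0.09302653630321814
start R [ 0.5072 -0.3255  0.089 ] tool units [-2.000e-02  2.536e+01  5.020e+00]
end R [ 0.4869 -0.2092  0.089 ] tool units [-0.03 21.43  5.03]
start L [0.4121 0.2238 0.089 ] tool units [-0.03  6.78  5.05]
end L [0.4322 0.1035 0.089 ] tool units [-0.05 10.85  5.04]
knobR vs notchR along Y (inward +), x: -0.0004768782094440269 -0.00020765114484161558 0.00012138843395551242
130 0.0 378.0 265.0
180 41.0 384.9024390243902 274.2926829268293
L outward of notch: 0.0068853355138569754 0.0006802840658830742
26 [258.15384615 293.        ] dY 0.005511094246249852 0.2469749587459183
40 [384.8   274.075] dY -0.24160474491342895 -0.00014088041376049472
top 150 [5 5 4 3 8] [209.2 299. ] L 0.0999 R 0.3414
top 190 [ 4  4  9  8 44] [211.  300.5] L 0.0969 R 0.3384
top 230 [ 4  4  9  8 53] [211.  300.4] L 0.0969 R 0.3383
top 150 [ 5  5  7 
[... 342 characters left out ...]
 7] [259.1 291.3] L 0.0032 R 0.2446
top5 190 [ 7  5  8  7 32] [261.  292.6] L -0.0 R 0.2415
top5 230 [ 7  4  8  8 46] [260.7 292.8] L 0.0007 R 0.2422
top5 150 [7 5 4 6 9] [386.6 273.3] L -0.2452 R -0.0038
top5 190 [ 4  5  7  7 40] [384.8 274.1] L -0.2416 R -0.0001
top5 230 [ 3  5  8  8 46] [384.7 274.2] L -0.2414 R 0.0001
6437 [200   0]
top4 [287, 285, 282, 282, 356, 683, 709, 685, 462, 210, 207, 210, 202, 201, 188, 171, 148, 292, 440, 669, 692, 330, 268, 304, 487, 502, 607, 681, 683, 573, 318, 288, 289, 290, 290]
top5 [284, 284, 284, 281, 355, 688, 695, 685, 636, 674, 472, 427, 236, 197, 202, 201, 198, 187, 166, 149, 283, 438, 702, 689, 321, 264, 374, 689, 689, 573, 315, 285, 289, 292, 290]
```

Both knobs are now within 1 mm of their notches, and the arm is clear.

```bash
python3 -c "
from bench import r
print(r.close_job())"
```

```text
the job is handed in; nothing more can be done
None
```

I pushed both stops in to their catches by fingertip: the last top picture puts the pin knobs about 0.7 mm (left) and 0.1 mm (right) from the notch centres, but I did not measure the pins' height. The other objects looked unmoved, the arm was clear, and I handed the job in at about 18 s.

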